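# Put the press tools back in their colour-coded clips

## Task

Put the three hand tools back on the clip rack, each in the place of its own handle colour: the blue scraper is in the red place by mistake, the red roller and the yellow screwdriver lie on the table. Press every handle squarely down until it has snapped fully home in both of its clips, centred on them, with the working ends pointing away from the robot. Leave the tape, the carton and the mug where they are.

Things in the scene. Friction and masses are not known exactly. Their poses are not given: they have to be found in the camera images.
- rack: Tool rack, fixed: plywood board 150 x 280 x 12 mm with two rails 74 mm apart, tops 28 mm up, 58 mm free between. Origin: centre of its underside; y along the rails. On each rail every place has a steel clip 14 mm long, 16 mm mouth between sprung lips: a handle laid on the two mouths rests 18 to 20 mm too high; 12 to 18 N straight down (both clips together) snaps it past the lips to the floor.
- tape_roll: Bystander: roll of brown parcel tape standing flat, 104 mm across, 48 mm high. Origin: centre of its underside.
- carton: Bystander: small sealed carton, 130 x 190 x 60 mm. Origin: centre of its underside.
- mug: Bystander: blue mug, 80 mm across, 95 mm high. Origin: centre of its underside.
- roller: Hand roller, red handle, 0.16 kg: steel fork 74 mm wide with a black rubber roller, 24 mm thick, x from 80 to 118 mm. Origin: on the handle's axis, mid-handle; x points to the working end. Handle round, 24 mm thick, 120 mm long (x -60 to +60), then a black hexagonal butt cap to x = -74 mm. Starts lying on the table (axis 12 mm up), working end roughly away from the robot.
- screwdriver: Screwdriver, yellow handle, 0.13 kg: steel shaft 7 mm thick to x = 154 mm. Origin: on the handle's axis, mid-handle; x points to the working end. Handle round, 24 mm thick, 120 mm long (x -60 to +60), then a black hexagonal butt cap to x = -74 mm. Starts lying on the table (axis 12 mm up), working end roughly away from the robot.
- scraper: Scraper, blue handle, 0.13 kg: flat steel blade 50 mm wide to x = 141 mm. Origin: on the handle's axis, mid-handle; x points to the working end. Handle round, 24 mm thick, 120 mm long (x -60 to +60), then a black hexagonal butt cap to x = -74 mm. Starts snapped into the red place, where it does not belong; a straight pull up of about 14 N frees it.
- red_place: The red-marked place on the rack, for the roller: patch 66 mm wide, two upward-opening clips (see rack) at x = -37 and +37 mm. Origin: on the axis of a handle that is fully home, midway between the clips, 44 mm above the table. x: along the seated handle towards its working end, away from the robot; y along the rails; z up. Places are 85 mm apart, in any order; all clips are alike.
- yellow_place: The yellow-marked place on the rack, for the screwdriver: patch 66 mm wide, two upward-opening clips (see rack) at x = -37 and +37 mm. Origin: on the axis of a handle that is fully home, midway between the clips, 44 mm above the table. x: along the seated handle towards its working end, away from the robot; y along the rails; z up. Places are 85 mm apart, in any order; all clips are alike.
- blue_place: The blue-marked place on the rack, for the scraper: patch 66 mm wide, two upward-opening clips (see rack) at x = -37 and +37 mm. Origin: on the axis of a handle that is fully home, midway between the clips, 44 mm above the table. x: along the seated handle towards its working end, away from the robot; y along the rails; z up. Places are 85 mm apart, in any order; all clips are alike.
- roller_tip (a point): Far end of the roller, 118 mm along +x from the roller's origin.
- screwdriver_tip (a point): Point of the screwdriver, 154 mm along +x from its origin.
- scraper_tip (a point): Blade edge of the scraper, 141 mm along +x from its origin.
Mind the look-alikes: they are no part of the job. Several things have the shape of the screwdriver; the one meant has the colours described above.

How it is judged:
By the outcome, as a careful person would: the job done as asked, in the order asked, and still so for the second after the job is handed in, with the robot touching nothing.
It also fails if it takes over 70 s, if anything falls off the work surface, if the arm or the gripper's body presses on something with over 40 N, if the wrist force passes 120 N, or if a joint passes its speed limit or range.

## Robot

A 7-joint arm with a two-finger parallel gripper is mounted at the origin on the work surface. World frame = base frame: x ahead of the robot, y to its left, z up, the work surface at z = 0. Lengths are in mm, angles in rad, forces in N, time in s.
With the tool pointing down it reaches from about 400 to 900 mm from the base axis. Payload 5.5 kg.
Tool frame: the origin (TCP) lies midway between the tips of the shut fingers; the grasp point (between the pads) lies r.grip_depth behind it (r.grip_depth is the distance from the TCP to the grasp point, in mm); z points along the fingers, y is the line along which they close (so a half turn about z gives the same grasp; the last joint's range is limited). The gripper opens to 85 mm and grips with 20 to 120 N. Pads are 22 mm wide; open, the fingers measure 114 mm over their backs; the gripper's body (76 mm by 85 mm) begins 54 mm behind the grasp point. The pads swing forward as they close: fully open they stand 13 mm farther back than shut.
Start: joints at [-1.031, 0.501, -0.427, 1.55, 0.221, 1.138, -0.21], TCP at [177.593, 625.268, 231.31] pointing down, gripper open.
Joint ranges: [-2.88, 2.88], [-0.31, 2.03], [-1.54, 1.56], [0.2, 2.42], [-1.41, 4.55], [0.19, 2.02], [-2.57, 2.57]. Speed limits (rad/s): [2.57, 2.57, 3.14, 3.14, 3.14, 3.14, 3.14].

## Interface

Orientations are given as a unit quaternion [w, x, y, z].
In Python, from plant import r gives the robot as it stands.
- The arm moves only by the shell command python3 -m pendant 'ROWS' [FORCE]. ROWS is JSON, a list of rows, each a list of 7 numbers: the shift along the tool's x, y, z scaled (see below), then the turn, a rotation vector about the tool's x, y, z scaled (see below), then the opening, from 0 (shut) to 1 (fully open). A call has 1 to 10 rows; each row is the pose to reach, as a shift and turn from the pose commanded when the call began, along the tool's axes at that moment; what a row does not reach only later rows make up. The controller multiplies each number of a shift by 150 mm and each number of a turn by 45 degrees. A row lasts 1/12 s, in which the tool goes at most 41.7 mm and 7.16 degrees, less where a joint would pass 70% of its speed; a pose out of reach is approached as far as the arm can. A call with a number of a shift or a turn outside -1 to 1 is refused whole. A call with a gripper value outside its range is refused whole. The fingers move at their own pace and stop on an object; FORCE is the grip in N (left out, the last holds). Time passes only in rows, so rows that repeat a pose let the fingers close. It gives the time, the measured TCP pose, the force, the opening and the grip force at its end, in the units of the state.
- r.observe(): the state, without advancing time (a new reading comes with each control period).
- r.get_image(name): name is "scene" or "top" or "wrist"; returns the picture (420x560x3 uint8, red, green, blue); there is no depth.
- r.camera_model(name): a dict with "mtx" (3x3 intrinsics, pixels), "extrinsics" (4x4, takes a point from world to camera coordinates). Camera axes: x right, y up, looking along -z (the intrinsics and any distortion apply to the point x, -y, -z); pixel columns grow to the right and rows downward; lengths in mm; the calibration is good to about 2 mm. A picture is of the moment at which its call begins: read the wrist's pose just before it. camera_model takes no time and is no camera call; for the wrist camera it gives the pose at the moment of the call.
- r.job_done(): hands the job in; it is judged then, once.
The state is a dict: "t": time; "joints": joint angles; "joint_velocities": joint speeds; "tau": joint torques, N m; "position": TCP position; "eef_rot": TCP orientation; "force": force on the tool from outside, world axes, zero at the start; "moment": the same for the moment, N m; "width": finger opening in mm; "gripper_force": force on a finger pad.
Only numpy, scipy, OpenCV 4.12 (cv2) and the standard library are available. Lean on these libraries where they do the work, as an engineer would, in place of code of your own. Each camera call takes 0.05 s, during which the arm holds its last target. There are 200 camera calls.

## Working session

There is one attempt and no reset: what is moved stays moved. The work goes in short steps, Python scripts to look and compute and a shell command to move; the robot and the scene stay as the last step left them, time stands still between calls to the robot, and variables do not carry over. Pictures are saved under pics/ and viewed, at most 12 in all, crops included, and the job is handed in when it is done.

```bash
mkdir -p pics; ls
cat > h.py <<'E'
import numpy as np, cv2
from plant import r
def ray(name,uv,z,cm=None):
    cm=cm or r.camera_model(name);K=np.array(cm["mtx"]);E=np.array(cm["extrinsics"])
    d=np.linalg.inv(K)@np.array([uv[0],uv[1],1.]);d=np.array([d[0],-d[1],-d[2]])
    R=E[:3,:3];c=-R.T@E[:3,3];w=R.T@d
    return c+w*(z-c[2])/w[2]
def snap(name,fn,crop=None,s=1):
    im=r.get_image(name)[:,:,::-1]
    if crop: a,b,c,d=crop; im=im[b:d,a:c]
    cv2.imwrite("pics/"+fn,cv2.resize(im,None,fx=s,fy=s,interpolation=cv2.INTER_CUBIC))
E
python3 - <<'E'
from h import *
snap("top","t1.png",None,1.4);snap("scene","s1.png")
print(r.camera_model("top"));o=r.observe();print(o["eef_rot"],o["position"],r.grip_depth,o["width"])
E
```

```text
pics
{'mtx': array([[382.48785423,   0.        , 277.45800666],
       [  0.        , 382.48785423, 205.23000352],
       [  0.        ,   0.        ,   1.        ]]), 'extrinsics': array([[ 1.67837372e-02, -9.99757795e-01, -1.42358017e-02,
         3.68710795e+01],
       [ 9.84590072e-01,  1.40470160e-02,  1.74313143e-01,
        -4.84762278e+02],
       [-1.74070953e-01, -1.69420550e-02,  9.84587360e-01,
        -1.04092110e+03],
       [ 0.00000000e+00,  0.00000000e+00,  0.00000000e+00,
         1.00000000e+00]])}
[-1.56498956e-04  1.37945642e-01  9.90439421e-01 -8.54053708e-04] [177.50373629 624.65494479 230.35738245] 18.700000000000003 85.48618290480272
```

View pics/t1.png

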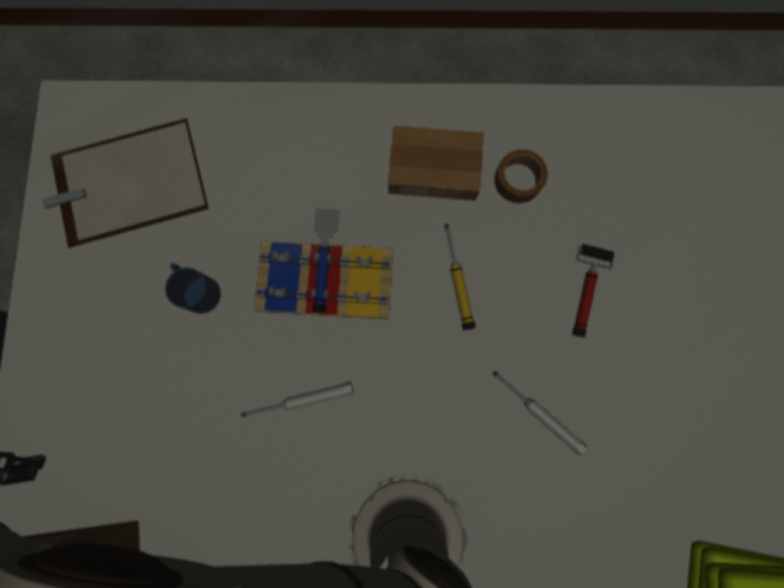

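View pics/s1.png

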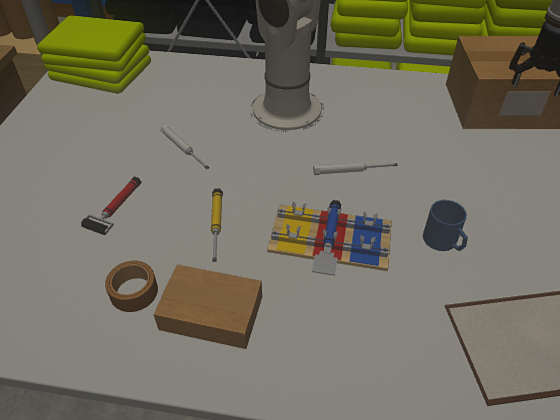

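The top view (1.4x) shows the rack at about (325,280), with places blue, red, yellow from left to right and the scraper in red. The yellow screwdriver is at (462,295) and the roller at (586,300). The white screwdrivers are decoys. Next I measure with colour masks and an enlarged rack crop.

Run:
```python
from h import *
im=r.get_image("top")[:,:,::-1]
cv2.imwrite("pics/rack.png",cv2.resize(im[140:235,175:290],None,fx=6,fy=6,interpolation=cv2.INTER_CUBIC))
hsv=cv2.cvtColor(im,cv2.COLOR_BGR2HSV).astype(int)
H,S,V=hsv[...,0],hsv[...,1],hsv[...,2]
col={"red":((H<6)|(H>172))&(S>150)&(V>50),"yel":(abs(H-25)<7)&(S>170)&(V>70),"blue":(abs(H-115)<12)&(S>150)&(V>40)}
for n,m in col.items():
    k,l,st,c=cv2.connectedComponentsWithStats(m.astype(np.uint8))
    for i in range(1,k):
        if st[i,4]<60 or st[i,1]<100: continue
        p=np.argwhere(l==i)[:,::-1].astype(np.float32); R=cv2.minAreaRect(p)
        b=cv2.boxPoints(R)
        b=b[np.argsort(b[:,1])]; a,e=b[:2].mean(0),b[2:].mean(0)
        z=12 if c[i][0]>290 else 12
        print(n,st[i],np.round(a,1),np.round(e,1),R[1],"far",ray("top",a,z)[:2].round(1),"near",ray("top",e,z)[:2].round(1))
for uv in [(262,241),(392,248),(389,319),(257,313)]: print(ray("top",np.array(uv)/1.4,12).round(1))
```

```text
red [236 176   8  10  72] [239.5 176. ] [239.5 185. ] (9.0, 7.0) far [575.8 158.7] near [548.5 157.8]
red [219 186   7  24 102] [223.5 186. ] [221.4 209.2] (5.070001602172852, 23.267684936523438) far [544.7 204.8] near [475.4 208.1]
red [234 187   9  24 183] [238. 187.] [238. 210.] (23.0, 8.0) far [542.4 162. ] near [473.8 159.6]
red [413 198  13  34 196] [422.7 197.7] [415.3 230.8] (5.7486572265625, 33.949623107910156) far [ 517.8 -377.2] near [ 420.7 -351.5]
red [232 212   9  12  90] [236. 212.] [236. 223.] (11.0, 8.0) far [467.9 165.3] near [435.6 164.1]
yel [250 177  23  11 161] [261.4 177. ] [260.8 186.5] (22.021596908569336, 9.54084300994873) far [573.7  93.9] near [544.9  94.8]
yel [249 188  23  25 454] [260.6 188.3] [259.4 211.5] (22.23238754272461, 23.23100471496582) far [539.3  95.4] near [470.2  97.2]
yel [324 193  12  34 204] [325.8 193. ] [333.1 226. ] (33.73269271850586, 6.074052810668945) far [527.8 -95.9] near [ 431.2 -116.4]
yel [248 213  22  13 239] [258.8 213.4] [258.2 225. ] (21.577836990356445, 11.593234062194824) far [464.6  98.6] near [430.7  99.6]
blue [226 180   8  34 190] [230.8 179.9] [228.3 213.1] (6.212416648864746, 33.28628158569336) far [563.6 184. ] near [464.3 187.7]
blue [192 186  21  23 371] [202. 186.] [202. 208.] (22.0, 20.0) far [544.  268.5] near [478.2 265.1]
blue [190 210  21  12 201] [200.3 210.5] [199.7 221. ] (20.550504684448242, 10.564325332641602) far [470.8 269.8] near [439.8 269.8]
[585.6 314.9  12. ]
[573.9  38.8  12. ]
[423.3  42.7  12. ]
[431.7 316.4  12. ]
```

View pics/rack.png

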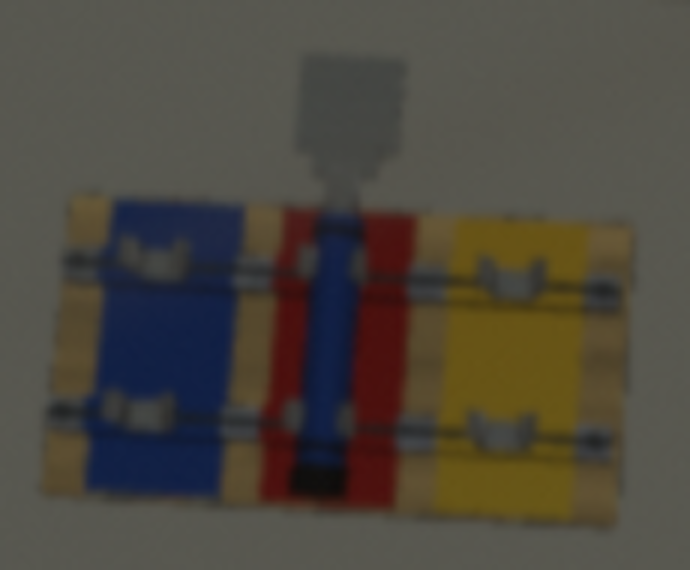

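```bash
cat >> h.py <<'E'
from scipy.spatial.transform import Rotation as Ro
def pose():
    o=r.observe();q=o["eef_rot"];return o,np.array(o["position"]),Ro.from_quat([q[1],q[2],q[3],q[0]])
def go(p,yaw,n=1):
    """p: TCP target; yaw: world heading (deg) of handle x axis (tool y is yaw+90)"""
    o,c,R=pose();a=np.radians(yaw+90);y=np.array([np.cos(a),np.sin(a),0]);z=np.array([0,0,-1.]);x=np.cross(y,z)
    T=Ro.from_matrix(np.c_[x,y,z])
    d=R.inv().apply(np.array(p)-c)/150
    t=(R.inv()*T).as_rotvec(degrees=True)/45
    print("shift",d.round(3),"turn",t.round(3),"rows",round(np.linalg.norm(d)*150/41.7,1),"t",round(o["t"],2),"at",c.round(1))
E
python3 -c "
from h import *
a=ray('top',(230.8,179.9),44);b=ray('top',(228.3,213.1),44);print(a,b,np.degrees(np.arctan2(*(a-b)[1::-1])))
go([490,182,230],-2.1)"
```

```text
[555.81025491 179.48257443  44.        ] [459.36683412 182.8872231   44.        ] -2.021817802501159
shift [-2.81  -2.27   0.007] turn [-0.002 -0.    -0.306] rows 13.0 t 0.15 at [177.5 624.7 230.5]
```

```bash
python3 -m pendant '[[-0.24,-0.19,0,0,0,0,1],[-0.48,-0.38,0,0,0,0,1],[-0.72,-0.57,0,0,0,0,1],[-0.95,-0.75,0,0,0,0,1],[-0.95,-0.75,0,0,0,0,1]]'; python3 -m pendant '[[-0.24,-0.19,0,0,0,0,1],[-0.48,-0.38,0,0,0,0,1],[-0.72,-0.57,0,0,0,0,1],[-0.95,-0.75,0,0,0,0,1],[-0.95,-0.75,0,0,0,0,1]]'; python3 -c "
from h import *
go([490,182,230],-2.1)"
```

```text
t: 0.57
position: [288.8, 472.1, 230.6]
eef_rot: [0.001, 0.141, 0.99, -0.002]
force: [0.3, -1.4, -0.8]
width: 85.3
gripper_force: 0.0
t: 0.98
position: [394.2, 324.5, 231.0]
eef_rot: [0.001, 0.142, 0.99, -0.002]
force: [-0.8, -0.2, -0.5]
width: 85.2
gripper_force: 0.0
shift [-0.879 -0.733  0.01 ] turn [-0.004  0.002 -0.315] rows 4.1 t 0.98 at [394.2 324.5 231. ]
```

```bash
python3 -m pendant '[[-0.22,-0.18,0,0,0,-0.1,1],[-0.44,-0.36,0,0,0,-0.2,1],[-0.66,-0.54,0,0,0,-0.31,1],[-0.88,-0.73,0,0,0,-0.31,1],[-0.88,-0.73,0,0,0,-0.31,1],[-0.88,-0.73,0,0,0,-0.31,1],[-0.88,-0.73,0,0,0,-0.31,1]]'; python3 -c "
from h import *
go([510,182,120],-2.1)
import pickle
pickle.dump(r.camera_model('wrist'),open('w1.pkl','wb'))
snap('wrist','w1.png',None,1.4)"
```

```text
t: 1.57
position: [486.9, 189.7, 231.0]
eef_rot: [-0.0, 0.017, 1.0, 0.0]
force: [-0.9, -0.2, -0.6]
width: 85.8
gripper_force: 0.0
shift [-0.156 -0.046  0.74 ] turn [ 0.001 -0.001  0.003] rows 2.7 t 1.57 at [486.9 189.7 231. ]
```

View pics/w1.png

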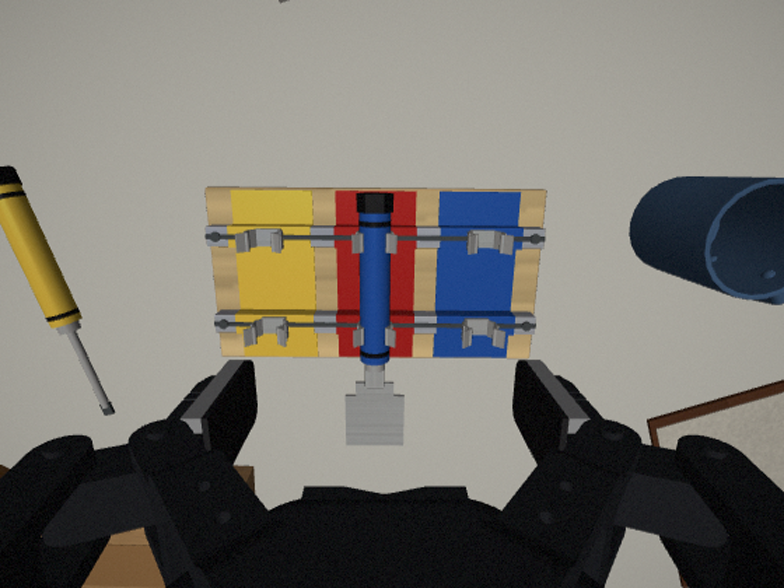

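Run:
```python
from h import *;import pickle
cm=pickle.load(open('w1.pkl','rb'))
f=lambda u,v,z:ray(0,(u/1.4,v/1.4),z,cm)[:2]
C=[f(*p,12) for p in [(206,187),(546,189),(532,359),(222,356)]]
print("corners",np.round(C,1),"centre",np.mean(C,0).round(1))
for s in [(0,1),(3,2)]:
    d=C[s[1]]-C[s[0]];print(np.degrees(np.arctan2(-d[0],d[1])),np.linalg.norm(d))
for n,a in dict(y=[(231,191),(312,191),(239,356),(317,356)],r=[(336,190),(416,190),(337,357),(413,357)],b=[(439,192),(520,192),(434,358),(514,358)]).items(): print(n,np.mean([f(*p,12) for p in a],0).round(1))
a,b=f(374,212,46),f(375,364,46);print("handle",a,b,(a+b)/2,np.linalg.norm(a-b))
print("rails z28 far/near at y mid", f(222,233,28),f(540,235,28),f(228,319,28),f(530,321,28))
```

```text
corners [[425.8  46.5]
 [437.2 323.7]
 [587.7 320.7]
 [574.9  39.3]] centre [506.4 182.5]
-2.342846625784988 277.42957564981845
-2.606869187211265 281.74512989240844
y [503.8  94.8]
r [506.9 181.5]
b [511.3 268.7]
handle [447.73656318 183.48556066] [571.81531361 179.15324982] [509.77593839 181.31940524] 124.15436048227328
rails z28 far/near at y mid [461.65649018  60.50231361] [472.220584   315.39456099] [534.38711329  55.69683603] [545.14514312 311.39226398]
```

Wrist view (1.4x): the rack spans (206,187) to (532,359), the scraper handle axis is at column 374–375, and the order is yellow, red, blue with yaw about -2.3°. I'll descend on the scraper.

```bash
python3 -m pendant '[[-0.06,-0.02,0.2,0,0,0.01,1],[-0.12,-0.05,0.4,0,0,0.01,1],[-0.135,-0.05,0.6,0,0,0.01,1],[-0.135,-0.05,0.74,0,0,0.01,1],[-0.135,-0.05,0.74,0,0,0.01,1],[-0.135,-0.05,0.74,0,0,0.01,1]]'; python3 -c "
from h import *
go([507,181.5,26],-2.3)"
```

```text
t: 2.12
position: [505.4, 183.1, 119.5]
eef_rot: [-0.002, 0.019, 1.0, -0.0]
force: [0.4, 0.2, 1.0]
width: 85.5
gripper_force: 0.0
shift [-0.013 -0.01   0.623] turn [-0.    -0.004  0.003] rows 2.2 t 2.12 at [505.4 183.1 119.5]
```

```bash
python3 -m pendant '[[-0.01,-0.01,0.2,0,0,0,1],[-0.01,-0.01,0.4,0,0,0,1],[-0.01,-0.01,0.55,0,0,0,1],[-0.01,-0.01,0.62,0,0,0,1],[-0.01,-0.01,0.62,0,0,0,1],[-0.01,-0.01,0.62,0,0,0,1]]' 80;  python3 -m pendant '[[0,0,0,0,0,0,0],[0,0,0,0,0,0,0],[0,0,0,0,0,0,0],[0,0,0,0,0,0,0],[0,0,0,0,0,0,0],[0,0,0,0,0,0,0],[0,0,0,0,0,0,0],[0,0,0,0,0,0,0]]' 80; python3 -c "
from h import *
go([507,181.5,26],-2.3)"
```

```text
t: 2.62
position: [509.4, 180.9, 28.6]
eef_rot: [0.001, 0.02, 1.0, 0.0]
force: [-0.0, -0.3, 0.4]
width: 85.5
gripper_force: 0.0
t: 3.28
position: [509.4, 180.8, 28.3]
eef_rot: [0.001, 0.02, 1.0, 0.001]
force: [-0.4, 1.8, 5.7]
width: 21.9
gripper_force: 78.1
shift [0.016 0.004 0.015] turn [ 0.002  0.002 -0.001] rows 0.1 t 3.28 at [509.4 180.8  28.3]
```

```bash
python3 -m pendant '[[0,0,-0.05,0,0,0,0],[0,0,-0.12,0,0,0,0],[0,0,-0.2,0,0,0,0],[0,0,-0.3,0,0,0,0],[0,0,-0.4,0,0,0,0],[0,0,-0.4,0,0,0,0],[0,0,-0.4,0,0,0,0]]'; python3 -c "
from h import *
a=np.radians(-2.3);p=np.array([509.4,180.8])+85*np.array([-np.sin(a),np.cos(a)]);print(p)
go([*p,88],-2.3)"
```

```text
t: 3.87
position: [510.2, 179.6, 89.2]
eef_rot: [0.002, 0.021, 1.0, 0.0]
force: [-0.1, -0.3, -1.9]
width: 21.2
gripper_force: 81.4
[512.81120237 265.73152358]
shift [0.007 0.574 0.008] turn [ 0.001  0.004 -0.002] rows 2.1 t 3.87 at [510.2 179.6  89.2]
```

```bash
python3 -m pendant '[[0,0.2,0,0,0,0,0],[0,0.4,0,0,0,0,0],[0.005,0.574,0,0,0,0,0],[0.005,0.574,0,0,0,0,0],[0.005,0.574,0,0,0,0,0],[0.005,0.574,0,0,0,0,0]]'; python3 -c "
from h import *;import pickle
go([512.8,265.7,46],-2.3)
pickle.dump(r.camera_model('wrist'),open('w2.pkl','wb'))
snap('wrist','w2.png',(80,0,480,300),2)"
```

```text
t: 4.37
position: [511.0, 264.8, 86.5]
eef_rot: [-0.001, 0.021, 1.0, -0.001]
force: [0.4, -0.4, -0.9]
width: 21.4
gripper_force: 81.4
shift [-0.012  0.007  0.27 ] turn [-0.002 -0.002 -0.001] rows 1.0 t 4.37 at [511.  264.8  86.5]
```

View pics/w2.png

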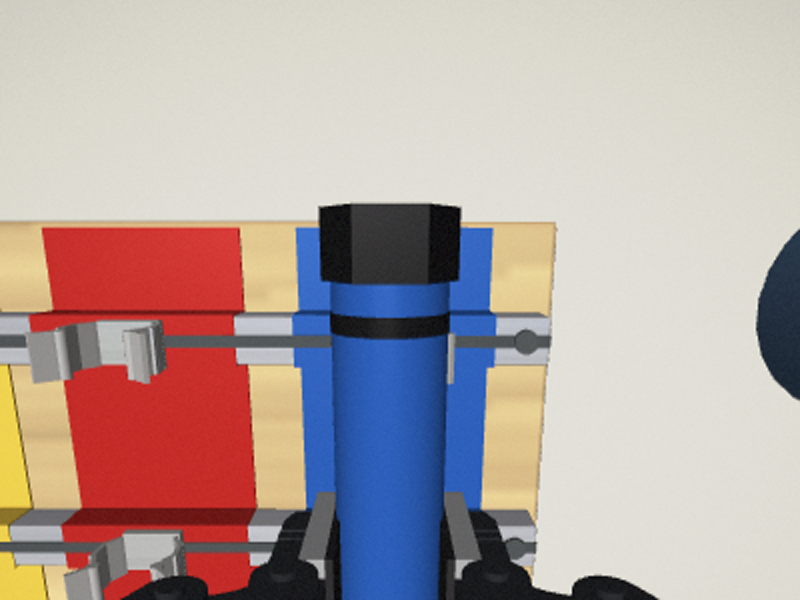

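The handle hangs straight and sits within about 1 mm over the blue patch (handle column 390, patch centre 394). I'll correct that and press.

```bash
python3 -m pendant '[[-0.005,0.007,0.1,0,0,0,0],[-0.01,0.008,0.2,0,0,0,0],[-0.012,0.008,0.24,0,0,0,0],[-0.012,0.008,0.27,0,0,0,0],[-0.012,0.008,0.29,0,0,0,0],[-0.012,0.008,0.31,0,0,0,0],[-0.012,0.008,0.33,0,0,0,0],[-0.012,0.008,0.35,0,0,0,0]]'; python3 -c "
from h import *
go([512.8,265.7,28],-2.3)"
```

```text
t: 5.08
position: [515.3, 266.3, 36.4]
eef_rot: [0.002, 0.021, 1.0, 0.0]
force: [0.7, -0.2, 2.9]
width: 22.0
gripper_force: 81.8
shift [ 0.017 -0.005  0.056] turn [ 0.001  0.004 -0.003] rows 0.2 t 5.08 at [515.3 266.3  36.4]
```

```bash
python3 -m pendant '[[0,0,0.0,0,0,0,0],[0,0,0,0,0,0,0]]';python3 -m pendant '[[0,0,0.0,0,0,0,0],[0,0,0,0,0,0,0]]'
```

```text
t: 5.25
position: [514.8, 266.1, 35.2]
eef_rot: [0.001, 0.021, 1.0, 0.0]
force: [3.7, -0.7, -2.6]
width: 21.7
gripper_force: 81.3
t: 5.42
position: [514.2, 266.2, 34.8]
eef_rot: [0.0, 0.021, 1.0, -0.0]
force: [3.1, -0.4, -2.0]
width: 21.5
gripper_force: 81.1
```

```bash
python3 -m pendant '[[0.005,0,0.02,0,0,0,0],[0.01,0,0.04,0,0,0,0],[0.01,0,0.055,0,0,0,0],[0.01,0,0.065,0,0,0,0],[0.01,0,0.075,0,0,0,0],[0.01,0,0.075,0,0,0,0],[0.01,0,0.075,0,0,0,0]]'
```

```text
t: 6.0
position: [511.2, 266.4, 27.9]
eef_rot: [-0.0, 0.021, 1.0, -0.001]
force: [-12.7, -10.1, 41.4]
width: 21.3
gripper_force: 86.4
```

```bash
python3 -m pendant '[[0,0,-0.01,0,0,0,0],[-0.005,0,-0.015,0,0,0,0],[-0.005,0,-0.015,0,0,0,0],[-0.005,0,-0.015,0,0,0,0]]'; python3 -m pendant '[[0,0,0,0,0,0,1],[0,0,0,0,0,0,1],[0,0,0,0,0,0,1],[0,0,0,0,0,0,1],[0,0,-0.2,0,0,0,1],[0,0,-0.4,0,0,0,1],[0,0,-0.6,0,0,0,1],[0,0,-0.8,0,0,0,1],[0,0,-0.8,0,0,0,1],[0,0,-0.8,0,0,0,1]]'; python3 -c "
from h import *;import pickle
go([510,-105,150],-2.3)
pickle.dump(r.camera_model('wrist'),open('w3.pkl','wb'))
snap('wrist','w3.png',(80,0,480,300),2)"
```

```text
t: 6.33
position: [511.2, 266.4, 28.1]
eef_rot: [-0.001, 0.02, 1.0, -0.001]
force: [-8.8, -6.8, 26.3]
width: 21.9
gripper_force: 84.1
t: 7.17
position: [513.8, 268.1, 147.7]
eef_rot: [0.002, 0.02, 1.0, 0.001]
force: [-0.7, -0.0, -1.6]
width: 85.7
gripper_force: 0.0
shift [-0.076 -2.486 -0.021] turn [ 0.003  0.004 -0.001] rows 8.9 t 7.17 at [513.8 268.1 147.7]
```

View pics/w3.png

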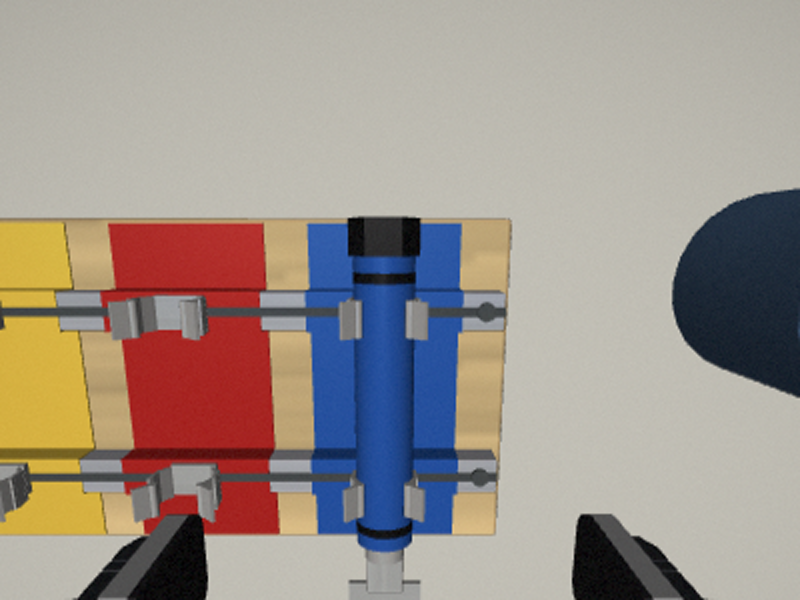

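The scraper is seated in both blue clips (clips at rows ~320 and ~500, column 384). I'll check its centring along x numerically and move to the roller.

Run:
```python
from h import *;import pickle
cm=pickle.load(open('w3.pkl','rb'));g=lambda u,v,z:ray(0,(80+u/2,v/2),z,cm)[:2].round(1)
print("rings",g(384,278,56),g(384,534,56),"handle start",g(384,257,56),"cap corner bd edge",g(384,218,50),"board near",g(310,222,12),g(30,222,12),"board far",g(310,534,12))
print("lip ends z60", [g(384,v,60) for v in (300,340,476,520)])
cm=pickle.load(open('w1.pkl','rb'));g=lambda u,v,z:ray(0,(u/1.4,v/1.4),z,cm)[:2].round(1)
print("before: start",g(374,212,56), "rings",g(374,217,56),g(374,357,56),"board",g(374,188,12),g(374,357,12),"lips",[g(374,v,60) for v in (233,252,325,347)])
print("roller far/near z12", ray('top',(422.7,197.7),12)[:2],ray('top',(415.3,230.8),12)[:2])
go([470,-364,231],14)
```

```text
rings [457.8 268.9] [562.2 264.3] handle start [450.2 269.2] cap corner bd edge [436.3 269.8] board near [435.3 237.7] [430.3 117.3] board far [582.6 226.4]
lip ends z60 [array([465.5, 268.6]), array([480.3, 267.9]), array([534.8, 265.6]), array([553.9, 264.7])]
before: start [446.9 183.8] rings [450.5 183.6] [561.1 179. ] board [431.4 183.4] [580.7 177.2] lips [array([461.6, 183.2]), array([475.6, 182.7]), array([532.5, 180.3]), array([550.8, 179.5])]
roller far/near z12 [ 517.85915891 -377.28485533] [ 420.7954087  -351.44594254]
shift [ 0.111 -4.216 -0.569] turn [ 0.     0.001 -0.363] rows 15.3 t 7.22 at [512.6 267.3 146. ]
```

```bash
python3 -m pendant '[[0.02,-0.25,-0.1,0,0,0,1],[0.02,-0.5,-0.2,0,0,0,1],[0.03,-0.75,-0.3,0,0,0,1],[0.03,-1,-0.4,0,0,0,1]]' >/dev/null; python3 -m pendant '[[0.02,-0.27,-0.05,0,0,0,1],[0.02,-0.54,-0.1,0,0,0,1],[0.03,-0.8,-0.12,0,0,0,1],[0.03,-1,-0.12,0,0,0,1]]'  >/dev/null; python3 -m pendant '[[0.02,-0.27,0,0,0,0,1],[0.02,-0.54,0,0,0,0,1],[0.02,-0.8,0,0,0,0,1],[0.02,-1,0,0,0,0,1]]' >/dev/null;  python3 -m pendant '[[0.02,-0.27,0,0,0,0.1,1],[0.02,-0.54,0,0,0,0.2,1],[0.03,-0.8,0,0,0,0.28,1],[0.03,-1,0,0,0,0.28,1],[0.03,-1,0,0,0,0.28,1]]'; python3 -c "
from h import *
go([462,-362,231],-14.9)"
```

```text
t: 8.63
position: [467.8, -339.5, 221.7]
eef_rot: [-0.002, 0.135, 0.991, -0.002]
force: [0.5, -0.4, 0.4]
width: 85.7
gripper_force: 0.0
shift [-0.002 -0.155 -0.061] turn [-0.005 -0.004 -0.014] rows 0.6 t 8.63 at [ 467.8 -339.5  221.7]
```

```bash
python3 -m pendant '[[0,-0.15,0,0,0,0,1],[0,-0.15,0,0,0,0,1],[0,-0.15,0,0,0,0,1]]'; python3 -c "
from h import *;import pickle
pickle.dump(r.camera_model('wrist'),open('w4.pkl','wb'))
snap('wrist','w4.png',(120,60,440,360),2)
go([462,-362,231],-14.9)"
```

```text
t: 8.88
position: [464.4, -353.6, 222.0]
eef_rot: [-0.002, 0.131, 0.991, 0.0]
force: [-0.2, 0.8, -0.4]
width: 85.2
gripper_force: 0.0
shift [ 0.004 -0.068 -0.058] turn [ 0.002 -0.003 -0.002] rows 0.3 t 8.93 at [ 465.2 -352.3  222.3]
```

View pics/w4.png

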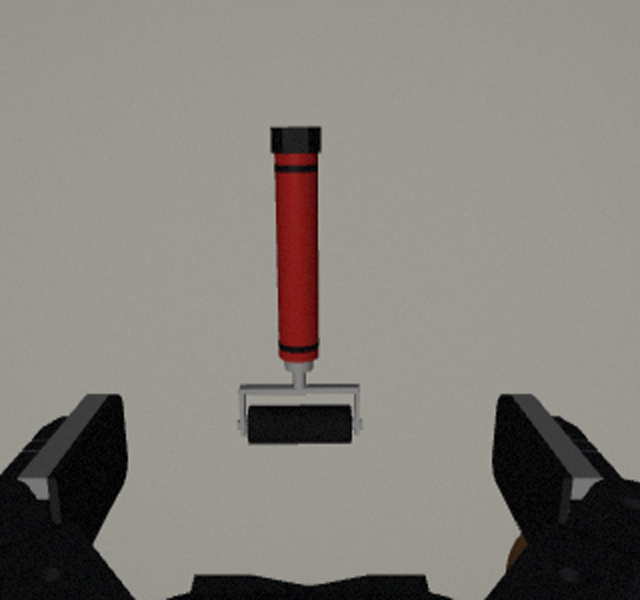

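The roller handle runs from (296,152) to (298.5,361), with rings at rows 169 and 348.

Run:
```python
from h import *;import pickle
cm=pickle.load(open('w4.pkl','rb'));g=lambda u,v,z:ray(0,(120+u/2,60+v/2),z,cm)[:2]
a,b=g(296.3,169,24),g(298.3,348,24);d=b-a;m=(a+b)/2;yaw=np.degrees(np.arctan2(d[1],d[0]));print(a,b,m,yaw,np.linalg.norm(d))
go([*m,120],yaw);go([*m,4],yaw)
```

```text
[ 418.46371537 -348.24713391] [ 518.22227772 -374.58361601] [ 468.34299655 -361.41537496] -14.788796613524845 103.17645589727107
shift [-0.038 -0.054  0.682] turn [ 0.002 -0.003 -0.004] rows 2.5 t 8.93 at [ 465.2 -352.3  222.3]
shift [-0.04  -0.055  1.455] turn [ 0.002 -0.003 -0.004] rows 5.2 t 8.93 at [ 465.2 -352.3  222.3]
```

```bash
python3 -m pendant '[[-0.02,-0.03,0.25,0,0,0,1],[-0.04,-0.055,0.5,0,0,0,1],[-0.04,-0.055,0.75,0,0,0,1],[-0.04,-0.055,0.98,0,0,0,1],[-0.04,-0.055,1,0,0,0,1],[-0.04,-0.055,1,0,0,0,1],[-0.04,-0.055,1,0,0,0,1]]'; python3 -c "
from h import *
go([469.5,-361.4,5],-14.8)"
```

```text
t: 9.52
position: [470.6, -362.5, 75.0]
eef_rot: [0.001, 0.13, 0.992, -0.0]
force: [0.8, -0.2, 0.8]
width: 85.3
gripper_force: 0.0
shift [0.009 0.005 0.467] turn [ 0.     0.001 -0.002] rows 1.7 t 9.52 at [ 470.6 -362.5   75. ]
```

```bash
python3 -m pendant '[[0.005,0.004,0.2,0,0,0,1],[0.005,0.004,0.38,0,0,0,1],[0.005,0.004,0.46,0,0,0,1],[0.005,0.004,0.46,0,0,0,1],[0.005,0.004,0.46,0,0,0,1]]';  python3 -m pendant '[[0,0,0,0,0,0,0],[0,0,0,0,0,0,0],[0,0,0,0,0,0,0],[0,0,0,0,0,0,0],[0,0,0,0,0,0,0],[0,0,0,0,0,0,0],[0,0,0,0,0,0,0],[0,0,0,0,0,0,0]]' 80
```

```text
t: 9.93
position: [469.7, -362.7, 6.3]
eef_rot: [0.001, 0.13, 0.992, -0.0]
force: [0.4, 0.1, 1.0]
width: 85.4
gripper_force: 0.0
t: 10.6
position: [469.1, -362.6, 5.8]
eef_rot: [0.0, 0.13, 0.992, -0.0]
force: [-1.1, 0.6, 6.5]
width: 21.1
gripper_force: 78.2
```

```bash
python3 -m pendant '[[0,0,-0.1,0,0,0,0],[0,0,-0.3,0,0,0,0],[0,0,-0.55,0,0,-0.1,0],[0,0,-0.8,0,0,-0.2,0],[0,0,-0.8,0,0,-0.28,0],[0,0,-0.8,0,0,-0.28,0],[0,0,-0.8,0,0,-0.28,0]]'; python3 -c "
from h import *
go([505,181,125],-2.3)"
```

```text
t: 11.18
position: [468.1, -361.8, 124.4]
eef_rot: [-0.0, 0.022, 1.0, 0.0]
force: [-0.4, 0.8, -2.6]
width: 21.0
gripper_force: 78.6
shift [-9.000e-02  3.626e+00 -1.000e-03] turn [ 0.001 -0.001 -0.004] rows 13.0 t 11.18 at [ 468.1 -361.8  124.4]
```

```bash
for i in 1 2 3; do true; done; python3 -m pendant '[[0,0.22,0,0,0,0,0],[-0.01,0.46,0,0,0,0,0],[-0.02,0.7,0,0,0,0,0],[-0.02,0.91,0,0,0,0,0]]' >/dev/null; python3 -m pendant '[[0,0.26,0,0,0,0,0],[-0.01,0.52,0,0,0,0,0],[-0.02,0.75,0,0,0,0,0],[-0.02,0.91,0,0,0,0,0]]' >/dev/null; python3 -m pendant '[[0,0.26,0,0,0,0,0],[-0.01,0.52,0,0,0,0,0],[-0.02,0.75,0,0,0,0,0],[-0.02,0.91,0,0,0,0,0]]' >/dev/null; python3 -m pendant '[[0,0.26,0,0,0,0,0],[-0.01,0.52,0,0,0,0,0],[-0.02,0.75,0,0,0,0,0],[-0.02,0.86,0,0,0,0,0],[-0.02,0.88,0,0,0,0,0],[-0.02,0.88,0,0,0,0,0],[-0.02,0.88,0,0,0,0,0]]'; python3 -c "
from h import *
go([505,181,95],-2.3)"
```

```text
t: 12.77
position: [501.7, 176.7, 123.2]
eef_rot: [-0.002, 0.021, 1.0, -0.001]
force: [0.2, -0.2, -1.9]
width: 21.2
gripper_force: 78.8
shift [-0.021  0.03   0.188] turn [-0.003 -0.004 -0.003] rows 0.7 t 12.77 at [501.7 176.7 123.2]
```

```bash
python3 -m pendant '[[-0.01,0.015,0.1,0,0,0,0],[-0.02,0.03,0.18,0,0,0,0],[-0.02,0.03,0.18,0,0,0,0],[-0.02,0.03,0.18,0,0,0,0]]'; python3 -c "
from h import *;import pickle
pickle.dump(r.camera_model('wrist'),open('w5.pkl','wb'))
snap('wrist','w5.png',(80,0,480,300),2)
go([505,181,60],-2.3)"
```

```text
t: 13.1
position: [505.2, 181.0, 96.5]
eef_rot: [-0.002, 0.022, 1.0, -0.001]
force: [0.2, 0.3, -2.1]
width: 21.0
gripper_force: 78.8
shift [ 0.005 -0.003  0.249] turn [-0.001 -0.002 -0.003] rows 0.9 t 13.15 at [505.8 181.5  97.3]
```

View pics/w5.png

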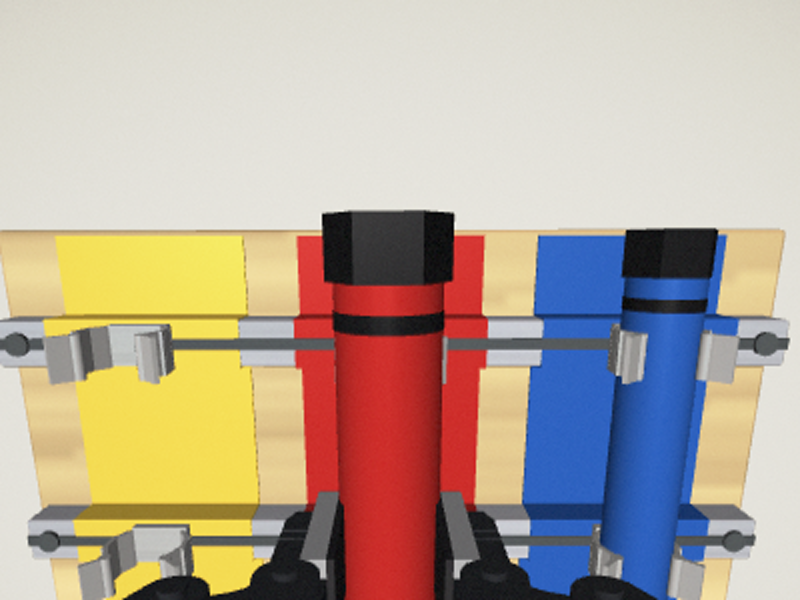

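Run:
```python
from h import *;import pickle
cm=pickle.load(open('w5.pkl','rb'));g=lambda u,v,z:ray(0,(80+u/2,v/2),z,cm)[:2].round(1)
print("ring red",g(388,323,115),g(388,323,113),"ring blue",g(660,304,56),"handle start",g(388,284,115),g(660,279,56),"cap end", g(388,212,115),g(670,230,56))
print("yellow clip near", g(110,325,60),g(110,380,60), "blue near",g(660,330,60),g(660,382,60))
```

```text
ring red [452.2 183.4] [452.4 183.3] ring blue [457.1 263.1] handle start [444.5 183.7] [449.9 262.6] cap end [430.9 184.3] [436.3 264.4]
yellow clip near [455.8 101.9] [472.   99.2] blue near [464.2 261.9] [479.7 263. ]
```

The roller handle is laterally aligned over red (handle 388, patch centre 391) and within 1 mm along x. I'll descend to just above the clips.

```bash
python3 -m pendant '[[0,0,0.1,0,0,0,0],[0,0,0.2,0,0,0,0],[0,0,0.22,0,0,0,0],[0,0,0.22,0,0,0,0],[0,0,0.22,0,0,0,0],[0,0,0.22,0,0,0,0]]'; python3 -c "
from h import *
go([506,181.2,37],-2.3)"
```

```text
t: 13.65
position: [507.0, 182.9, 65.8]
eef_rot: [0.001, 0.021, 1.0, 0.0]
force: [0.0, 0.2, -2.8]
width: 21.1
gripper_force: 78.8
shift [ 0.006 -0.011  0.192] turn [ 0.001  0.002 -0.002] rows 0.7 t 13.65 at [507.  182.9  65.8]
```

```bash
python3 -m pendant '[[0.005,-0.006,0.03,0,0,0,0],[0.005,-0.006,0.06,0,0,0,0],[0.005,-0.006,0.08,0,0,0,0],[0.005,-0.006,0.1,0,0,0,0],[0.005,-0.006,0.12,0,0,0,0],[0.005,-0.006,0.14,0,0,0,0],[0.005,-0.006,0.16,0,0,0,0],[0.005,-0.006,0.16,0,0,0,0]]'; python3 -c "
from h import *
go([506,181.2,37],-2.3)"
```

```text
t: 14.32
position: [504.9, 181.3, 39.7]
eef_rot: [-0.001, 0.021, 1.0, -0.0]
force: [2.5, 0.0, -8.1]
width: 20.9
gripper_force: 78.7
shift [-0.007 -0.     0.018] turn [-0.001 -0.001 -0.002] rows 0.1 t 14.32 at [504.9 181.3  39.7]
```

```bash
python3 -m pendant '[[-0.005,0,0.01,0,0,0,0],[-0.005,0,0.02,0,0,0,0],[-0.005,0,0.03,0,0,0,0],[-0.005,0,0.035,0,0,0,0],[-0.005,0,0.035,0,0,0,0]]'
```

```text
t: 14.73
position: [505.3, 181.5, 37.5]
eef_rot: [-0.001, 0.021, 1.0, -0.001]
force: [-8.9, -4.0, 21.5]
width: 21.0
gripper_force: 82.1
```

```bash
python3 -m pendant '[[0,0,0.012,0,0,0,0],[0,0,0.012,0,0,0,0],[0,0,0,0,0,0,0],[0,0,-0.005,0,0,0,0]]'; python3 -m pendant '[[0,0,0,0,0,0,0.7],[0,0,0,0,0,0,0.7],[0,0,0,0,0,0,0.7],[0,0,0,0,0,0,0.7],[0,0,-0.2,0,0,0,0.7],[0,0,-0.4,0,0,0,0.7],[0,0,-0.6,0,0,0,0.8],[0,0,-0.8,0,0,0,1],[0,0,-0.8,0,0,0,1],[0,0,-0.8,0,0,0,1]]'; python3 -c "
from h import *;import pickle
go([476,-106,200],12)
pickle.dump(r.camera_model('wrist'),open('w6.pkl','wb'))
snap('wrist','w6.png',(80,0,480,300),2)"
```

```text
t: 15.07
position: [505.4, 181.5, 37.7]
eef_rot: [-0.0, 0.021, 1.0, -0.0]
force: [-4.3, -2.7, 5.8]
width: 21.3
gripper_force: 80.2
t: 15.9
position: [507.8, 182.5, 158.2]
eef_rot: [0.002, 0.021, 1.0, 0.001]
force: [-0.3, -0.1, -0.2]
width: 85.5
gripper_force: 0.0
shift [ 0.132 -1.93  -0.283] turn [ 0.002  0.006 -0.319] rows 7.0 t 15.9 at [507.8 182.5 158.2]
```

View pics/w6.png

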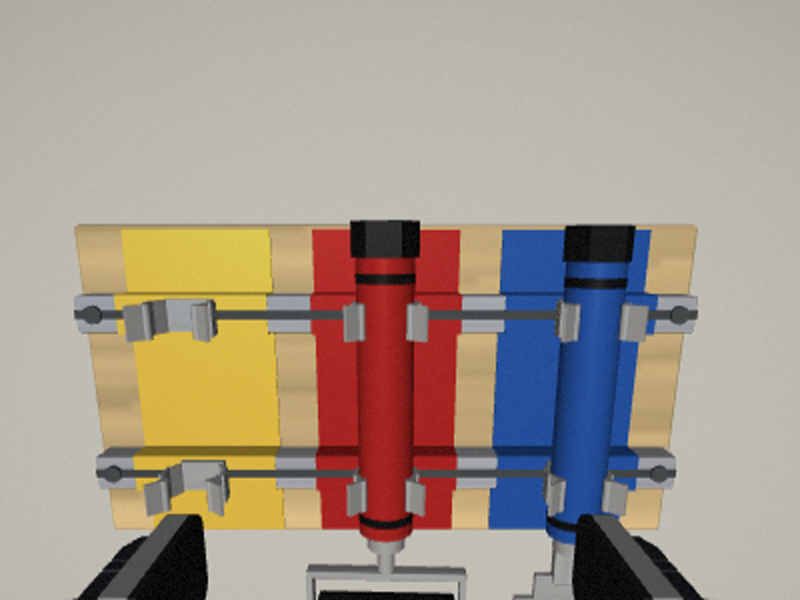

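Both the roller and the scraper are fully between their lips (clips at rows ~322 and ~494). The near rings are level at rows 279 and 282, so centring is within about 1 mm. Next is the screwdriver.

```bash
python3 -m pendant '[[0.03,-0.22,-0.1,0,0,0,1],[0.06,-0.46,-0.2,0,0,0,1],[0.06,-0.7,-0.25,0,0,0,1],[0.07,-0.95,-0.3,0,0,0,1]]' >/dev/null; python3 -m pendant '[[0.03,-0.25,0,0,0,-0.1,1],[0.06,-0.5,-0.05,0,0,-0.2,1],[0.07,-0.75,-0.08,0,0,-0.32,1],[0.07,-0.97,-0.08,0,0,-0.32,1],[0.07,-0.97,-0.08,0,0,-0.32,1],[0.07,-0.97,-0.08,0,0,-0.32,1]]'; python3 -c "
from h import *;import pickle
pickle.dump(r.camera_model('wrist'),open('w7.pkl','wb'))
snap('wrist','w7.png',(120,60,440,360),2)
go([476,-106,210],12)"
```

```text
t: 16.78
position: [471.9, -107.3, 211.6]
eef_rot: [-0.002, -0.102, 0.995, 0.0]
force: [0.6, 1.3, 0.3]
width: 85.3
gripper_force: 0.0
shift [-0.023 -0.01   0.011] turn [ 0.002 -0.004 -0.002] rows 0.1 t 16.83 at [ 472.3 -105.3  211.7]
```

View pics/w7.png

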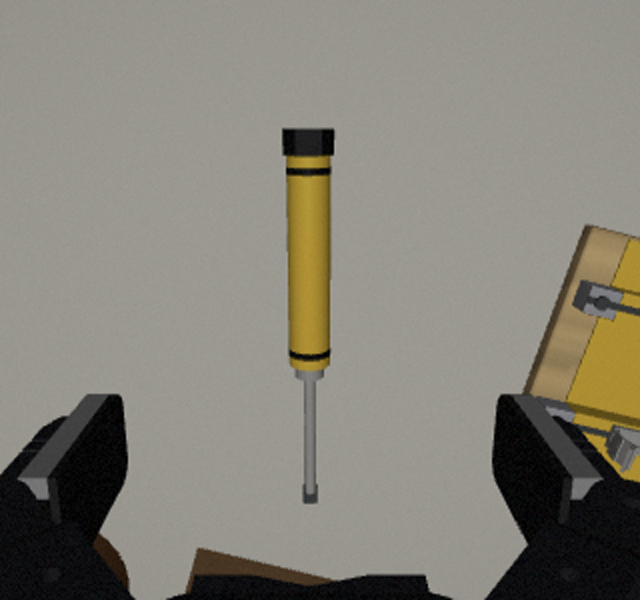

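The yellow screwdriver's rings are at (308.5,172) and (309.5,356).

Run:
```python
from h import *;import pickle
cm=pickle.load(open('w7.pkl','rb'));g=lambda u,v,z:ray(0,(120+u/2,60+v/2),z,cm)[:2]
a,b=g(308.5,172,24),g(309.5,356,24);d=b-a;m=(a+b)/2;yaw=np.degrees(np.arctan2(d[1],d[0]));print(a,b,m,yaw,np.linalg.norm(d))
go([*m,70],yaw)
```

```text
[ 428.12348208 -116.32398865] [529.20807861 -94.83589698] [ 478.66578034 -105.57994282] 12.001028968428873 103.34328105793999
shift [-0.044 -0.012  0.945] turn [ 0.002 -0.004 -0.002] rows 3.4 t 16.83 at [ 472.3 -105.3  211.7]
```

```bash
python3 -m pendant '[[-0.02,-0.01,0.25,0,0,0,1],[-0.04,-0.01,0.5,0,0,0,1],[-0.04,-0.01,0.75,0,0,0,1],[-0.04,-0.01,0.95,0,0,0,1],[-0.04,-0.01,0.95,0,0,0,1],[-0.04,-0.01,0.95,0,0,0,1],[-0.04,-0.01,0.95,0,0,0,1]]'; python3 -c "
from h import *
go([479,-105.6,5.5],12)"
```

```text
t: 17.42
position: [480.4, -104.3, 71.6]
eef_rot: [0.0, -0.106, 0.994, 0.0]
force: [0.6, 0.4, 0.4]
width: 85.5
gripper_force: 0.0
shift [ 0.011 -0.007  0.441] turn [0.    0.001 0.003] rows 1.6 t 17.42 at [ 480.4 -104.3   71.6]
```

```bash
python3 -m pendant '[[0.005,-0.006,0.2,0,0,0,1],[0.008,-0.006,0.36,0,0,0,1],[0.008,-0.006,0.435,0,0,0,1],[0.008,-0.006,0.435,0,0,0,1],[0.008,-0.006,0.435,0,0,0,1]]';  python3 -m pendant '[[0,0,0,0,0,0,0],[0,0,0,0,0,0,0],[0,0,0,0,0,0,0],[0,0,0,0,0,0,0],[0,0,0,0,0,0,0],[0,0,0,0,0,0,0],[0,0,0,0,0,0,0],[0,0,0,0,0,0,0]]' 80;python3 -m pendant '[[0,0,-0.1,0,0,0,0],[0,0,-0.3,0,0,0,0],[0,0,-0.55,0,0,0.1,0],[0,0,-0.8,0,0,0.2,0],[0,0,-0.8,0,0,0.32,0],[0,0,-0.8,0,0,0.32,0],[0,0,-0.8,0,0,0.32,0]]'; python3 -c "
from h import *
go([502.5,96,125],-2.3)"
```

```text
t: 17.83
position: [479.5, -106.4, 6.7]
eef_rot: [0.001, -0.105, 0.994, -0.0]
force: [-0.2, -0.0, -0.5]
width: 85.2
gripper_force: 0.0
t: 18.5
position: [479.0, -106.6, 6.4]
eef_rot: [0.0, -0.105, 0.994, -0.0]
force: [-1.7, 0.4, 7.8]
width: 21.0
gripper_force: 78.1
t: 19.08
position: [478.0, -106.3, 125.4]
eef_rot: [-0.0, 0.019, 1.0, 0.0]
force: [-0.3, -0.7, -1.5]
width: 21.0
gripper_force: 78.9
shift [-0.112  1.354  0.003] turn [-0.    -0.001  0.002] rows 4.9 t 19.08 at [ 478.  -106.3  125.4]
```

```bash
python3 -m pendant '[[-0.01,0.22,0,0,0,0,0],[-0.03,0.44,0,0,0,0,0],[-0.05,0.68,0,0,0,0,0]]' >/dev/null; python3 -m pendant '[[-0.03,0.26,0.05,0,0,0,0],[-0.06,0.52,0.1,0,0,0,0],[-0.065,0.675,0.18,0,0,0,0],[-0.065,0.675,0.18,0,0,0,0],[-0.065,0.675,0.18,0,0,0,0],[-0.065,0.675,0.18,0,0,0,0]]'; python3 -c "
from h import *;import pickle
pickle.dump(r.camera_model('wrist'),open('w8.pkl','wb'))
snap('wrist','w8.png',(80,0,480,300),2)
go([502.1,96.4,66],-2.3)"
```

```text
t: 19.83
position: [502.6, 94.8, 96.9]
eef_rot: [-0.002, 0.02, 1.0, -0.001]
force: [0.7, -1.4, -1.8]
width: 20.7
gripper_force: 78.9
shift [0.008 0.015 0.21 ] turn [-0.002 -0.003 -0.002] rows 0.8 t 19.88 at [503.2  94.1  97.5]
```

View pics/w8.png

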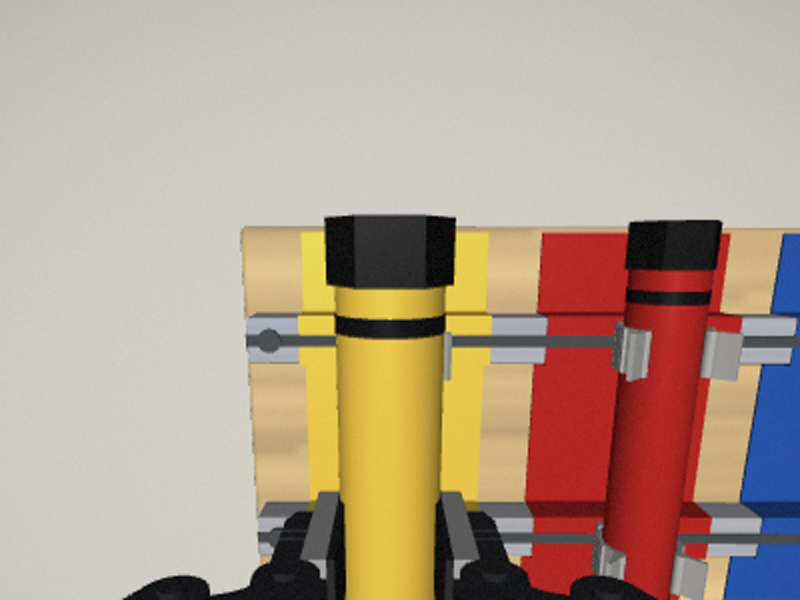

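The screwdriver handle is at column 390.5 against patch centre 395.5, so it needs +1 mm in y. Its ring at row 327 suggests about 1.5 mm too far in x. I'll correct both while descending.

```bash
python3 -m pendant '[[0.01,0.008,0.1,0,0,0,0],[0.01,0.008,0.18,0,0,0,0],[0.01,0.008,0.21,0,0,0,0],[0.01,0.008,0.21,0,0,0,0],[0.01,0.008,0.21,0,0,0,0],[0.01,0.008,0.21,0,0,0,0]]'
python3 - <<'E'
from h import *;import pickle
cm=pickle.load(open('w8.pkl','rb'));g=lambda u,v,z:ray(0,(80+u/2,v/2),z,cm)[:2].round(1)
print("ring y",g(390,327,115),"ring red",g(668,296,56))
go([501.6,96,38],-2.3)
E
```

```text
t: 20.38
position: [503.3, 96.6, 67.7]
eef_rot: [0.0, 0.021, 1.0, 0.0]
force: [-0.6, 0.4, -1.7]
width: 21.2
gripper_force: 78.9
ring y [450.5  97.3] ring red [452.1 179.1]
shift [ 0.011 -0.004  0.198] turn [ 0.     0.001 -0.002] rows 0.7 t 20.38 at [503.3  96.6  67.7]
```

```bash
python3 -m pendant '[[0.012,-0.002,0.03,0,0,0,0],[0.012,-0.002,0.06,0,0,0,0],[0.012,-0.002,0.08,0,0,0,0],[0.012,-0.002,0.1,0,0,0,0],[0.012,-0.002,0.12,0,0,0,0],[0.012,-0.002,0.14,0,0,0,0],[0.012,-0.002,0.16,0,0,0,0],[0.012,-0.002,0.18,0,0,0,0]]'; python3 -m pendant '[[0,0,0.01,0,0,0,0],[0,0,0.02,0,0,0,0],[0,0,0.03,0,0,0,0],[0,0,0.03,0,0,0,0]]'
```

```text
t: 21.05
position: [500.9, 96.6, 39.7]
eef_rot: [0.0, 0.021, 1.0, -0.0]
force: [0.6, -0.8, -4.5]
width: 21.0
gripper_force: 78.6
t: 21.38
position: [500.4, 96.6, 38.1]
eef_rot: [-0.001, 0.021, 1.0, -0.0]
force: [-10.5, -3.3, 33.3]
width: 21.1
gripper_force: 83.1
```

```bash
python3 -m pendant '[[0,0,-0.01,0,0,0,0],[0,0,-0.015,0,0,0,0],[0,0,-0.015,0,0,0,0]]'; python3 -m pendant '[[0,0,0,0,0,0,0.7],[0,0,0,0,0,0,0.7],[0,0,0,0,0,0,0.7],[0,0,0,0,0,0,0.7],[0,0,-0.2,0,0,0,0.7],[0,0,-0.4,0,0,0,0.7],[0,0,-0.6,0,0,0,0.8],[0,0,-0.8,0,0,0,1],[0,0.1,-0.95,0,0,0,1],[0,0.2,-0.95,0,0,0,1]]';python3 -m pendant '[[0,0.2,-0.2,0,0,0,1],[0,0.37,-0.4,0,0,0,1],[0,0.37,-0.4,0,0,0,1],[0,0.37,-0.4,0,0,0,1]]'; python3 -c "
from h import *;import pickle
pickle.dump(r.camera_model('wrist'),open('w9.pkl','wb'))
snap('wrist','w9.png',(80,40,480,340),2)
print(r.observe()['t'])"
```

```text
t: 21.63
position: [500.4, 96.7, 38.3]
eef_rot: [-0.0, 0.021, 1.0, -0.0]
force: [-3.2, -2.2, 12.0]
width: 21.1
gripper_force: 80.3
t: 22.47
position: [505.6, 127.2, 185.3]
eef_rot: [0.004, 0.022, 1.0, 0.001]
force: [0.8, 1.2, 0.4]
width: 85.4
gripper_force: 0.0
t: 22.8
position: [505.3, 185.1, 242.1]
eef_rot: [0.002, 0.019, 1.0, 0.001]
force: [0.1, -0.8, -0.4]
width: 85.2
gripper_force: 0.0
22.85
```

View pics/w9.png

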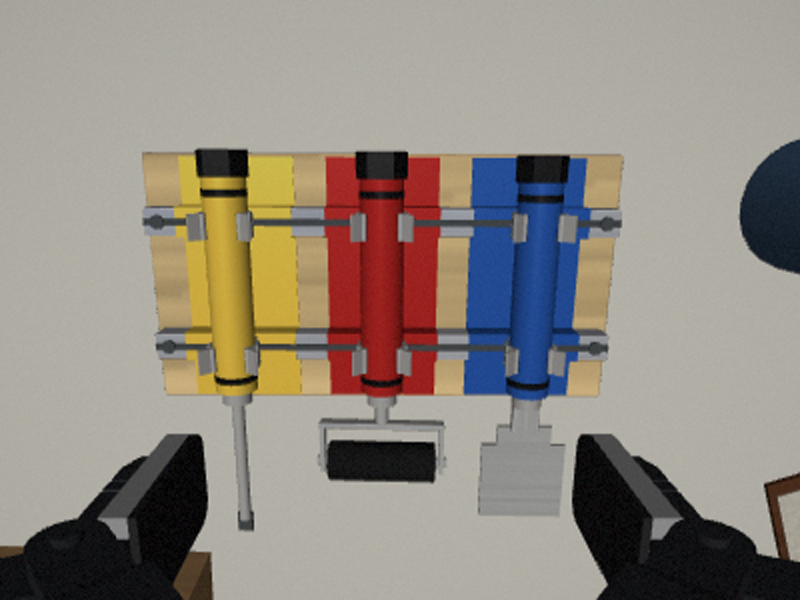

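All three tools are seated in their own colours, between the lips of both clips, working ends away from the robot. The rings sit at rows 193, 195 and 198, so they are centred within about 1 mm. Handing in.

```bash
python3 -c "
from plant import r
print(r.job_done())"
```

```text
the job is handed in; nothing more can be done
None
```

The scraper, roller and screwdriver are each snapped into the clips of their own colour, centred within about 1 mm by the final wrist picture, with working ends pointing away from the robot; the job was handed in at about 23 s, and no verdict was returned.

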